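# Find the loaded cassette by its weight and slide it home in the reader

### The arm

A 6-joint arm with a two-finger parallel gripper is mounted at the origin on the work surface. World frame = base frame: x ahead of the robot, y to its left, z up, the work surface at z = 0. Lengths are in m, angles in rad, forces in N, time in s.
With the tool pointing down it reaches from about 0.25 to 0.775 m from the base axis. Payload 8.9 kg.
Tool frame: the origin (TCP) lies at the very end of the fingers, on their centre line; the grasp point (between the pads) lies 19 mm behind it; z points along the fingers, x is the direction in which the jaws open and shut, and the axes are right-handed (so a half turn about z gives the same grasp; the last joint's range is limited). The gripper opens to 85 mm and grips with 20 to 120 N. Pads are 22 mm wide; open, the fingers measure 114 mm over their backs; the gripper's body (76 mm by 85 mm) begins 54 mm behind the grasp point. The pads swing forward as they close: fully open they stand 13 mm farther back than shut.
Start: joints at [-1.33, 0.291, -0.153, 1.127, 0, 1.431], TCP at [0.195, -0.488, 0.231] pointing down, gripper open.
Joint ranges: [-2.52, 2.52], [-0.91, 1.74], [-1.3, 1.37], [-1.96, 2.02], [-1.52, 1.47], [-3.14, 3.14]. Speed limits (rad/s): [2.22, 2.22, 2.79, 3.14, 3.14, 3.14].

### API

Orientations are given as a unit quaternion [x, y, z, w].
In Python, from cell import * gives the robot as it stands.
- The arm moves only by the shell command python3 -m crank 'ROWS'. ROWS is JSON, a list of rows, each an object of numbers: "x", "y", "z": the shift along the tool's x, y, z in cm; "ax", "ay", "az": the turn, a rotation vector about the tool's x, y, z in rad; "jaw": the finger opening in cm, from 0 to 8.54. A call has 1 to 12 rows; each row is the pose to reach, as a shift and turn from the pose commanded when the call began, along the tool's axes at that moment; what a row does not reach only later rows make up. A row lasts 1/12 s, in which the tool goes at most 41.7 mm and 7.16 degrees, less where a joint would pass 70% of its speed; a pose out of reach is approached as far as the arm can. A call with a gripper value outside its range is refused whole. The fingers move at their own pace and stop on an object; the grip force is fixed at half the most. Time passes only in rows, so rows that repeat a pose let the fingers close. It gives the time, the measured TCP pose, the force and the opening at its end, in the units of the state.
- get_obs(): the state, without advancing time (a new reading comes with each control period).
- snapshot(name): name is "scene" or "top" or "wrist"; returns a dict with "color" (384x512x3 uint8, red, green, blue), "depth" (384x512 float32, m along the optical axis (not along the pixel's ray), 0 where there is no reading), "fov_y" (degrees; the focal length in pixels is half the picture's height over the tangent of half this angle, whatever the lens; pixels are square), "cx", "cy" (the principal point, pixels), "world_to_cam" (4x4, takes a point from world to camera coordinates). Camera axes: x right, y down, z forward; pixel columns grow to the right and rows downward; lengths in m; the calibration is good to about 2 mm. The wrist camera is an equidistant fisheye: a pixel r from the principal point sees the ray r / f radians off the axis. A picture is of the moment at which its call begins.
- hand_in(): hands the job in, once; it reports no verdict.
The state is a dict: "clock": time; "joint_positions": joint angles; "joint_vel": joint speeds; "tau": joint torques, N m; "ee_pos": TCP position; "eef_rot": TCP orientation; "contact_force": force on the tool from outside, world axes, zero at the start; "ft_torque": the same for the moment, N m; "gripper_width": opening from 0.0 (shut) to 1.0 (fully open).
Only numpy, scipy, OpenCV 4.12 (cv2) and the standard library are available. Lean on these libraries where they do the work, as an engineer would, in place of code of your own. Each camera call takes 0.05 s, during which the arm holds its last target. There are 200 camera calls.

### The job

The two closed cassettes look alike, but the one that holds a steel reference weight feels clearly heavier. Set that one down flat on the reader's open loading channel, yellow tab end outward, and let go of it, then take it again by the tab (or push it from the tab end) and slide it under the hood until it stops, fully home. Leave the light cassette lying flat on the bench, lid up and off the reader, and leave the jar, beaker and spatula standing or lying where they are.

Things in the scene. Friction and masses are not known exactly. Their poses are not given: they have to be found in the camera images.
- cassette_a: closed white box, blue lid, one of two alike: 150 (x) x 56 (y) x 40 mm (z); origin at the centre of its underside, z up; yellow grip tab near its rear (-x) end. One holds a steel weight and weighs 470 to 550 g, the other a foam blank, 180 g in all; which is which changes and cannot be seen, only felt. Starts flat on the bench, tab end roughly to +y
- cassette_b: closed white box, blue lid, one of two alike: 150 (x) x 56 (y) x 40 mm (z); origin at the centre of its underside, z up; yellow grip tab near its rear (-x) end. One holds a steel weight and weighs 470 to 550 g, the other a foam blank, 180 g in all; which is which changes and cannot be seen, only felt. Starts flat on the bench, tab end roughly to +y
- cassette_a_tab (a point): middle of the cassette's yellow upright grip tab, at x = -58 mm, y = 0, z = 62 mm of the cassette. The tab is 30 mm long in the cassette's x, 12 mm thick in y and reaches from the lid (40 mm) to 76 mm above the underside
- cassette_b_tab (a point): middle of the cassette's yellow upright grip tab, at x = -58 mm, y = 0, z = 62 mm of the cassette. The tab is 30 mm long in the cassette's x, 12 mm thick in y and reaches from the lid (40 mm) to 76 mm above the underside
- dock: fixed cream reader. Origin on the bench under the middle of its hood's front edge; x runs along the channel into the hood (roughly world -y), z up. Hood: x = 0 to 125 mm, 110 mm wide, top 64 mm above the bench; behind it a display block 105 mm high to x = 205 mm. The tunnel under the hood is 62 mm wide, 46 mm high, with a hidden rigid stop at x = 106 mm
- dock_apron (a point): a good place to set a cassette down: on the floor of the open channel before the hood, at dock x = -88 mm, 10 mm above the bench; the cassette's x along the dock's x. The channel starts at x = -175 mm; its blue rails stand 8 mm above the floor, 80 mm apart, and narrow from x = -35 mm to the tunnel
- dock_home (a point): where the origin of a cassette lies when home on the stop: dock x = 31 mm, 10 mm above the bench. The tab then stands wholly outside, its front 12 mm before the hood (it cannot pass under the hood, so the plain end goes in first). Sliding takes about 1 to 5 N
- jar: bystander: white jar with blue cap, 64 mm across, 110 mm high, origin at the centre of its underside
- beaker: bystander: glass beaker, 70 mm across, 90 mm high, origin at the centre of its underside
- spatula: bystander: spatula lying on the bench, 170 mm long along its x, origin at its middle
Mind the look-alikes: they are no part of the job. What is shaped like the cassette_a but turquoise is not meant. What is shaped like the cassette_b but red is not meant.

How it is judged:
By the outcome, as a careful person would: the job done as asked, in the order asked, and still so for the second after the job is handed in, with the robot touching nothing.
It also fails if it takes over 64 s, if anything falls off the work surface, if the arm or the gripper's body presses on something with over 40 N, if the wrist force passes 120 N, or if a joint passes its speed limit or range.

## Working session

There is one attempt and no reset: what is moved stays moved. The work goes in short steps, Python scripts to look and compute and a shell command to move; the robot and the scene stay as the last step left them, time stands still between calls to the robot, and variables do not carry over. Pictures are saved under pics/ and viewed, about 8 in all and at most 12, crops included, and the job is handed in when it is done.

```bash
ls; mkdir -p pics
python3 - <<'E'
from cell import *
import cv2,numpy as np
o=get_obs();print({k:np.round(v,3).tolist() for k,v in o.items()})
ims=[]
for n in("scene","top"):
    s=snapshot(n);np.savez(f"{n}0.npz",**s);print(n,s["fov_y"],s["cx"],s["cy"],np.round(s["world_to_cam"],3).tolist())
    cv2.imwrite(f"pics/{n}0.png",s["color"][:,:,::-1])
E
```

```text
pics
{'clock': 0.0, 'joint_positions': [-1.33, 0.291, -0.154, 1.127, -0.0, 1.431], 'joint_vel': [0.001, 0.001, 0.0, 0.002, 0.0, -0.0], 'tau': [-0.001, -53.715, 33.137, 0.016, -0.0, -0.0], 'ee_pos': [0.195, -0.487, 0.231], 'eef_rot': [0.828, -0.561, -0.0, -0.0], 'contact_force': [0.185, -0.455, 0.741], 'ft_torque': [0.015, 0.079, 0.069], 'gripper_width': 1.004}
scene 57.36713155034067 253.62177808868077 193.15760983480408 [[-0.426, 0.905, 0.015, 0.204], [0.786, 0.378, -0.488, -0.409], [-0.447, -0.196, -0.872, 1.427], [0.0, 0.0, 0.0, 1.0]]
top 52.33653000753823 257.1788346879819 193.80029899764975 [[0.007, -1.0, -0.016, 0.032], [-0.993, -0.005, -0.114, 0.538], [0.114, 0.017, -0.993, 1.12], [0.0, 0.0, 0.0, 1.0]]
```

View pics/top0.png

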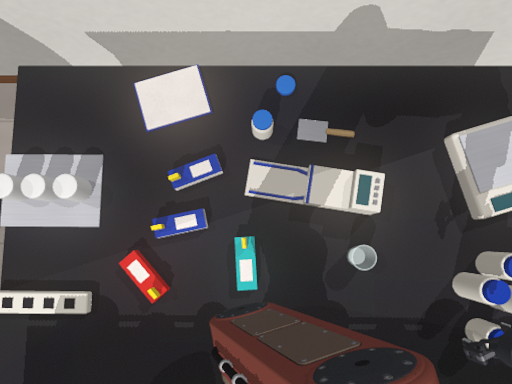

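View pics/scene0.png

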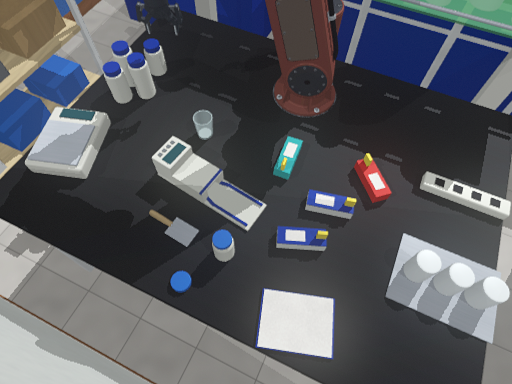

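Top view: the two blue-lidded cassettes are at (195,171) and (180,223), with yellow tabs to the left (+y). The red (145,275) and turquoise (246,263) boxes are the look-alikes. The reader spans (246–383, 160–213), with the open channel to the left of (310,185). The jar is at (262,124), the beaker at (362,257) and the spatula at (325,131). The scene view agrees: blue cassettes at (330,204) and (302,238).

```bash
cat > h.py <<'E'
import numpy as np,cv2
def load(n): return dict(np.load(n))
def f(s): return 192/np.tan(np.radians(float(s["fov_y"]))/2)
def ray(s,p,fish=False):
    p=np.atleast_2d(np.asarray(p,float)); d=(p-[float(s["cx"]),float(s["cy"])])/f(s)
    if fish:
        r=np.linalg.norm(d,axis=1,keepdims=True)+1e-12; d=np.c_[d/r*np.sin(r),np.cos(r)]
    else: d=np.c_[d,np.ones(len(d))]
    M=s["world_to_cam"];R=M[:3,:3]
    return -R.T@M[:3,3], d@R
def plane(s,p,z,fish=False):
    c,d=ray(s,p,fish); return c+d*((z-c[2])/d[:,2])[:,None]
def deppts(s):
    v,u=np.mgrid[:384,:512]; c,d=ray(s,np.c_[u.ravel(),v.ravel()]); return (c+d*s["depth"].reshape(-1,1)).reshape(384,512,3)
def tri(s1,p1,s2,p2,f1=False,f2=False):
    c1,d1=ray(s1,p1,f1);c2,d2=ray(s2,p2,f2);d1=d1[0];d2=d2[0]
    t=np.linalg.lstsq(np.c_[d1,-d2],c2-c1,rcond=None)[0];a=c1+d1*t[0];b=c2+d2*t[1]
    return (a+b)/2,np.linalg.norm(a-b)
def masks(s):
    h=cv2.cvtColor(s["color"],cv2.COLOR_RGB2HSV)
    return dict(blue=cv2.inRange(h,(110,120,50),(128,255,255)),yel=cv2.inRange(h,(22,120,100),(35,255,255)))
def blobs(m,lo=15):
    c,_=cv2.findContours(m,cv2.RETR_EXTERNAL,cv2.CHAIN_APPROX_NONE)
    return [x for x in c if cv2.contourArea(x)>lo]
E
python3 - <<'E'
from h import *
S={n:load(n+"0.npz") for n in("scene","top")}
for n,s in S.items():
    P=deppts(s)
    for k,m in masks(s).items():
        for c in blobs(m):
            (u,v),wh,a=cv2.minAreaRect(c); mm=np.zeros((384,512),np.uint8);cv2.drawContours(mm,[c],-1,1,-1)
            q=P[(mm>0)&(s["depth"]>0)]
            if len(q) and .1<q[:,0].mean()<.9 and abs(q[:,1].mean())<.6:
                print(n,k,np.round([u,v,*wh,a],1),len(q),"med",np.round(np.median(q,0),3),"z5-95",np.round(np.percentile(q[:,2],[5,50,95]),3))
# crops
o=np.hstack([cv2.resize(S["top"]["color"][145:245,135:390],None,fx=3,fy=3,interpolation=cv2.INTER_CUBIC)])
cv2.imwrite("pics/crop1.png",o[:,:,::-1])
E
```

```text
scene blue [259.1 317.5   5.1  59.3   3.2] 91 med [0.878 0.204 0.012] z5-95 [0.005 0.012 0.015]
scene blue [301.8 235.5  49.6  17.    3.8] 746 med [0.607 0.213 0.04 ] z5-95 [0.035 0.04  0.043]
scene blue [226.2 211.9  47.4   3.7  34.8] 105 med [ 0.624 -0.034  0.017] z5-95 [0.015 0.017 0.021]
scene blue [330.9 200.8  47.7  15.4  11.6] 629 med [0.454 0.253 0.04 ] z5-95 [0.036 0.04  0.043]
scene blue [241.3 192.5  46.5   3.5  28.4] 107 med [ 0.536 -0.02   0.018] z5-95 [0.014 0.018 0.02 ]
scene blue [210.4 180.9   1.7  31.9  40.9] 56 med [ 0.563 -0.115  0.065] z5-95 [0.062 0.065 0.068]
scene blue [135.5  59.5  15.   17.   90. ] 223 med [ 0.286 -0.563  0.17 ] z5-95 [0.017 0.17  0.173]
scene yel [321.5 234.5   7.   11.   90. ] 71 med [0.588 0.276 0.071] z5-95 [0.05  0.071 0.078]
scene yel [350.5 201.4  10.4   8.7  14. ] 75 med [0.445 0.319 0.07 ] z5-95 [0.034 0.07  0.077]
scene yel [283.2 163.5   3.8  11.7  18.4] 43 med [0.408 0.073 0.074] z5-95 [0.052 0.074 0.078]
scene yel [368. 159.  12.   8.  90.] 81 med [0.259 0.323 0.064] z5-95 [-0.     0.064  0.078]
top blue [495.2 333.4   7.8  15.8
[... 312 characters left out ...]
33 -0.02   0.019] z5-95 [0.014 0.019 0.022]
top blue [309.3 183.5   1.9  37.5   8.5] 70 med [ 0.563 -0.113  0.066] z5-95 [0.064 0.066 0.069]
top blue [280.2 167.   53.3   3.7  11.5] 114 med [ 0.62  -0.035  0.019] z5-95 [0.014 0.019 0.022]
top blue [193.9 170.5  18.7  51.4  69.1] 868 med [0.607 0.216 0.041] z5-95 [0.037 0.041 0.045]
top yel [153.2 292.5  10.8   7.3  50.2] 79 med [0.255 0.321 0.075] z5-95 [0.044 0.075 0.079]
top yel [244. 242.   4.  10.   0.] 44 med [0.394 0.071 0.077] z5-95 [0.073 0.077 0.079]
top yel [156.6 226.6   4.9  13.1  78.7] 64 med [0.438 0.319 0.076] z5-95 [0.002 0.076 0.079]
top yel [173.7 176.7   6.   12.3  69.4] 69 med [0.582 0.274 0.074] z5-95 [0.002 0.074 0.08 ]
```

View pics/crop1.png

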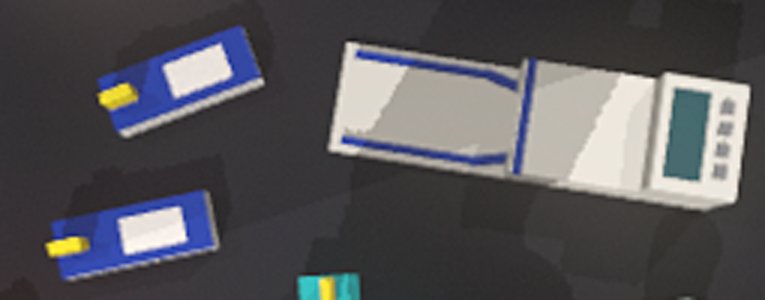

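The crop confirms both candidates: full-resolution top pixels (195,171) and (180,223), with blue lids, white labels and yellow tabs. Next, the precise poses.

Run:
```python
from h import *
S={n:load(n+"0.npz") for n in("scene","top")}
P={n:deppts(s) for n,s in S.items()}
def rect(n,c,r,z0,z1):
    q=P[n][(S[n]["depth"]>0)].reshape(-1,3);q=q[(np.linalg.norm(q[:,:2]-c,axis=1)<r)&(q[:,2]>z0)&(q[:,2]<z1)]
    (x,y),wh,a=cv2.minAreaRect((q[:,:2]*1000).astype(np.float32)); 
    if wh[0]<wh[1]: a+=90;wh=wh[::-1]
    return np.round([x,y,*wh,a],1),np.round(np.median(q[:,2]),4),len(q)
for n in S:
    print(n,"far",rect(n,(.607,.214),.095,.036,.046),"near",rect(n,(.454,.256),.095,.036,.046))
    print("  hood",rect(n,(.556,-.175),.10,.057,.0625+.008),"block",rect(n,(.545,-.28),.1,.095,.115))
    print("  jar",rect(n,(.72,.02),.07,.10,.12))
# ray based: rails/stripe line by two view triangulation of blob centres
print("stripe",tri(S["top"],(309.3,183.5),S["scene"],(210.4,180.9)))
print("railfar",tri(S["top"],(280.2,167),S["scene"],(226.2,211.9)))
print("railnear",tri(S["top"],(275.4,195.4),S["scene"],(241.3,192.5)))
print("lidfar",tri(S["top"],(193.9,170.5),S["scene"],(301.8,235.5)),"near",tri(S["top"],(178.4,222.5),S["scene"],(330.9,200.8)))
print("tabs",tri(S["top"],(173.7,176.7),S["scene"],(321.5,234.5)),tri(S["top"],(156.6,226.6),S["scene"],(350.5,201.4)))
# lid corners from blue minAreaRect on z=.04, rails direction z=.018
s=S["top"]
for k,z,lo in(("blue",.04,500),("blue",.018,80),("blue",.064,60),("yel",.076,40)):
    for c in blobs(masks(s)[k],lo):
        b=plane(s,cv2.boxPoints(cv2.minAreaRect(c)),z)
        if abs(b[:,1].mean())>.4 :continue
        (x,y),wh,a=cv2.minAreaRect((b[:,:2]*1000).astype(np.float32))
        if wh[0]<wh[1]: a+=90;wh=wh[::-1]
        print(k,z,np.round([x,y,*wh,a],1))
```

```text
scene far (array([606.4, 221.2, 150.2,  59.1, 111.2]), np.float64(0.0399), 757) near (array([452.4, 262.1, 150.3,  59.7, 102.3]), np.float64(0.04), 654)
  hood (array([ 557.1, -180.7,  150.1,  112.8,   81.4]), np.float64(0.0635), 1172) block (array([ 544.3, -268.8,  110.6,   80.3,  172.1]), np.float64(0.1048), 708)
  jar (array([743. ,  21.7,  55.5,  54.3,  27.7]), np.float64(0.1095), 308)
top far (array([604.9, 220.6, 150.4,  57.3, 111.2]), np.float64(0.041), 879) near (array([451.6, 261.9, 151.2,  56. , 102.4]), np.float64(0.0412), 926)
  hood (array([ 555.7, -182.4,  151.5,  112.1,   81.7]), np.float64(0.065), 1695) block (array([ 541.6, -271.2,  110.9,   82. ,  171.5]), np.float64(0.1064), 1185)
  jar (array([740.3,  21.4,  54.9,  54.5,  54.8]), np.float64(0.1106), 318)
stripe (array([ 0.56479088, -0.11519199,  0.06319362]), np.float64(0.0016790304651324677))
railfar (array([ 0.62140677, -0.03270284,  0.01175749]), np.float64(0.001128361572908273))
railnear (array([ 0.53530426, -0.01916674,  0.01314708]), np.float64(0.0006718448153064837))
lidfar (array([0.60473895, 0.22206953, 0.04133349]), np.float64(0.00033922930283680785)) near (array([0.45144556, 0.26323254, 0.04170962]), np.float64(0.00037802260312995006))
tabs (array([0.58345436, 0.27612534, 0.05912781]), np.float64(0.0023168638260904423)) (array([0.43867897, 0.32029749, 0.06250861]), np.float64(0.0011529280497102243))
blue 0.04 [451.4 263.9 152.6  56.1 102.1]
blue 0.04 [604.8 222.7 151.8  56.3 111.5]
blue 0.018 [452.3 268.7 155.6  57.2 102.1]
blue 0.018 [608.7 226.7 154.8  57.4 111.5]
blue 0.064 [450.5 258.7 149.4  54.9 102.1]
blue 0.064 [600.6 218.3 148.6  55.1 111.5]
yel 0.076 [256.5 320.1  30.4  19.8  41.9]
yel 0.076 [438.2 317.1  37.4  13.8 101.7]
yel 0.076 [580.5 273.3  35.2  17.4 111.2]
```

```bash
cat > go.py <<'E'
# prints shift (cm, tool axes) and turn (rad) from the present measured pose to world TCP x y z [mm], jaw yaw [deg], tool down
import sys
from cell import *
import numpy as np
from scipy.spatial.transform import Rotation as R
def to(x,y,z,yaw):
    o=get_obs();r=R.from_quat(o["eef_rot"]);d=np.array([x,y,z])/1000-o["ee_pos"]
    a=np.radians(yaw);t=R.from_matrix(np.array([[np.cos(a),np.sin(a),0],[np.sin(a),-np.cos(a),0],[0,0,-1]]))
    print("xyz cm",np.round(r.inv().apply(d)*100,2),"turn",np.round((r.inv()*t).as_rotvec(),4),"at",np.round(o["ee_pos"],4),"t",round(float(o["clock"]),2),"F",np.round(o["contact_force"],2),"w",round(float(o["gripper_width"]),3))
if __name__=="__main__": to(*map(float,sys.argv[1:5]))
E
python3 go.py 605 221.3 230 21.3
```

```text
xyz cm [-50.59 -64.39   0.15] turn [-1.0000e-03  8.0000e-04 -1.5628e+00] at [ 0.1945 -0.4872  0.2308] t 0.1 F [ 0.74  0.38 -0.33] w 1.001
```

```bash
P='{"x":-50.6,"y":-64.4,"z":0,"az":-1.563}'
python3 -m crank '[{"x":-50.6,"y":-64.4,"z":0,"az":-1.563},{"x":-50.6,"y":-64.4,"z":0,"az":-1.563},{"x":-50.6,"y":-64.4,"z":0,"az":-1.563},{"x":-50.6,"y":-64.4,"z":0,"az":-1.563},{"x":-50.6,"y":-64.4,"z":0,"az":-1.563},{"x":-50.6,"y":-64.4,"z":0,"az":-1.563},{"x":-50.6,"y":-64.4,"z":0,"az":-1.563},{"x":-50.6,"y":-64.4,"z":0,"az":-1.563},{"x":-50.6,"y":-64.4,"z":0,"az":-1.563},{"x":-50.6,"y":-64.4,"z":0,"az":-1.563},{"x":-50.6,"y":-64.4,"z":0,"az":-1.563},{"x":-50.6,"y":-64.4,"z":0,"az":-1.563}]'; python3 go.py 605 221.3 130 21.3
```

```text
xyz cm [-50.57 -64.39  10.15] turn [-1.0000e-03  8.0000e-04 -1.5628e+00] at [ 0.1945 -0.4872  0.2308] t 0.1 F [ 0.74  0.38 -0.33] w 1.001invalid input
```

```bash
python3 -m crank '[{"x":-50.6,"y":-64.4,"z":0,"ax":0,"ay":0,"az":-1.563,"jaw":8.5},{"x":-50.6,"y":-64.4,"z":0,"ax":0,"ay":0,"az":-1.563,"jaw":8.5}]'; python3 -m crank --help | head -20
```

```text
clock: 0.27
ee_pos: [0.236, -0.4154, 0.2305]
eef_rot: [0.892, -0.452, -0.0, -0.0]
contact_force: [1.3, -0.1, 0.3]
gripper_width: 0.995invalid input: not JSON, or not a number
```

```bash
python3 go.py 605 221.3 230 21.3
```

```text
xyz cm [-29.58 -67.38   0.09] turn [-7.0000e-04  6.0000e-04 -1.3106e+00] at [ 0.236  -0.4154  0.2305] t 0.27 F [ 1.34 -0.11  0.26] w 0.995
```

```bash
python3 -m crank '[{"x":-29.6,"y":-67.4,"z":0,"ax":0,"ay":0,"az":-1.31,"jaw":8.5},{"x":-29.6,"y":-67.4,"z":0,"ax":0,"ay":0,"az":-1.31,"jaw":8.5},{"x":-29.6,"y":-67.4,"z":0,"ax":0,"ay":0,"az":-1.31,"jaw":8.5},{"x":-29.6,"y":-67.4,"z":0,"ax":0,"ay":0,"az":-1.31,"jaw":8.5},{"x":-29.6,"y":-67.4,"z":0,"ax":0,"ay":0,"az":-1.31,"jaw":8.5},{"x":-29.6,"y":-67.4,"z":0,"ax":0,"ay":0,"az":-1.31,"jaw":8.5},{"x":-29.6,"y":-67.4,"z":0,"ax":0,"ay":0,"az":-1.31,"jaw":8.5},{"x":-29.6,"y":-67.4,"z":0,"ax":0,"ay":0,"az":-1.31,"jaw":8.5},{"x":-29.6,"y":-67.4,"z":0,"ax":0,"ay":0,"az":-1.31,"jaw":8.5},{"x":-29.6,"y":-67.4,"z":0,"ax":0,"ay":0,"az":-1.31,"jaw":8.5},{"x":-29.6,"y":-67.4,"z":0,"ax":0,"ay":0,"az":-1.31,"jaw":8.5},{"x":-29.6,"y":-67.4,"z":0,"ax":0,"ay":0,"az":-1.31,"jaw":8.5}]'; python3 go.py 605 221.3 150 21.3
```

```text
clock: 1.27
ee_pos: [0.4884, 0.0189, 0.2312]
eef_rot: [0.983, 0.186, -0.0, 0.0]
contact_force: [0.7, -1.5, 1.2]
gripper_width: 0.995
xyz cm [ 18.24 -14.59   8.11] turn [-0.      0.0002  0.0017] at [0.4884 0.0189 0.2312] t 1.27 F [ 0.66 -1.53  1.17] w 0.995
```

```bash
python3 -m crank '[{"x":18.2,"y":-14.6,"z":8,"ax":0,"ay":0,"az":0,"jaw":8.5},{"x":18.2,"y":-14.6,"z":8,"ax":0,"ay":0,"az":0,"jaw":8.5},{"x":18.2,"y":-14.6,"z":8,"ax":0,"ay":0,"az":0,"jaw":8.5},{"x":18.2,"y":-14.6,"z":8,"ax":0,"ay":0,"az":0,"jaw":8.5},{"x":18.2,"y":-14.6,"z":8,"ax":0,"ay":0,"az":0,"jaw":8.5},{"x":18.2,"y":-14.6,"z":8,"ax":0,"ay":0,"az":0,"jaw":8.5},{"x":18.2,"y":-14.6,"z":8,"ax":0,"ay":0,"az":0,"jaw":8.5},{"x":18.2,"y":-14.6,"z":8,"ax":0,"ay":0,"az":0,"jaw":8.5}]'
python3 - <<'E'
from go import to
from cell import *
import cv2,numpy as np
to(605,221.3,7,21.3)
s=snapshot("wrist");np.savez("w1.npz",**s);cv2.imwrite("pics/w1.png",s["color"][:,:,::-1])
from h import *
C=[]
for c in blobs(masks(s)["yel"],30):
    u,v=cv2.minAreaRect(c)[0];print("yel",round(u),round(v),np.round(plane(s,(u,v),.076,True),4))
for c in blobs(masks(s)["blue"],1000):
    b=plane(s,c[:,0,:],.04,True)[:,:2]*1000
    print(np.round(cv2.minAreaRect(c)[0]),[np.round(q,1) for q in cv2.minAreaRect(b.astype(np.float32))])
E
```

```text
clock: 1.93
ee_pos: [0.6044, 0.2198, 0.1491]
eef_rot: [0.983, 0.185, -0.002, 0.0]
contact_force: [-0.3, 0.3, 0.4]
gripper_width: 0.996
xyz cm [ 0.16 -0.11 14.21] turn [-0.0004  0.0032 -0.0002] at [0.6044 0.2198 0.1491] t 1.93 F [-0.27  0.35  0.41] w 0.996
yel 39 247 [[0.4084 0.0887 0.076 ]]
yel 260 126 [[0.5822 0.2757 0.076 ]]
yel 117 20 [[0.4471 0.3183 0.076 ]]
yel 4 4 [[0.3013 0.3168 0.076 ]]
[260. 182.] [array([603.4, 221.6]), array([ 56.9, 149.2]), np.float64(21.5)]
[454. 187.] [array([808.4, 299.5]), array([149.7, 189.5]), np.float64(17.3)]
[121.  87.] [array([450.5, 262.3]), array([ 57.5, 150.6]), np.float64(12.3)]
```

View pics/w1.png

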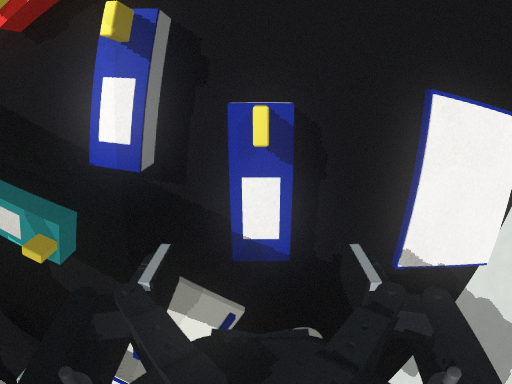

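The wrist view shows the far cassette at (260,182), square between the fingers, with its tab at (260,126). The lid fit is (603.4, 221.6) mm at 21.5°, which agrees with the two fixed views within 2 mm. Descend, grip, then lift to weigh.

```bash
python3 -m crank '[{"x":0.1,"y":-0.1,"z":4,"ax":0,"ay":0,"az":0,"jaw":8.5},{"x":0.1,"y":-0.1,"z":8,"ax":0,"ay":0,"az":0,"jaw":8.5},{"x":0.1,"y":-0.1,"z":11,"ax":0,"ay":0,"az":0,"jaw":8.5},{"x":0.1,"y":-0.1,"z":13,"ax":0,"ay":0,"az":0,"jaw":8.5},{"x":0.1,"y":-0.1,"z":14.1,"ax":0,"ay":0,"az":0,"jaw":8.5},{"x":0.1,"y":-0.1,"z":14.1,"ax":0,"ay":0,"az":0,"jaw":7},{"x":0.1,"y":-0.1,"z":14.1,"ax":0,"ay":0,"az":0,"jaw":5},{"x":0.1,"y":-0.1,"z":14.1,"ax":0,"ay":0,"az":0,"jaw":5},{"x":0.1,"y":-0.1,"z":14.1,"ax":0,"ay":0,"az":0,"jaw":5},{"x":0.1,"y":-0.1,"z":14.1,"ax":0,"ay":0,"az":0,"jaw":5},{"x":0.1,"y":-0.1,"z":14.1,"ax":0,"ay":0,"az":0,"jaw":5},{"x":0.1,"y":-0.1,"z":14.1,"ax":0,"ay":0,"az":0,"jaw":5}]' 
python3 -m crank '[{"x":0,"y":0,"z":-1,"ax":0,"ay":0,"az":0,"jaw":5},{"x":0,"y":0,"z":-2,"ax":0,"ay":0,"az":0,"jaw":5},{"x":0,"y":0,"z":-3,"ax":0,"ay":0,"az":0,"jaw":5},{"x":0,"y":0,"z":-3,"ax":0,"ay":0,"az":0,"jaw":5},{"x":0,"y":0,"z":-3,"ax":0,"ay":0,"az":0,"jaw":5},{"x":0,"y":0,"z":-3,"ax":0,"ay":0,"az":0,"jaw":5},{"x":0,"y":0,"z":-3,"ax":0,"ay":0,"az":0,"jaw":5},{"x":0,"y":0,"z":-3,"ax":0,"ay":0,"az":0,"jaw":5}]'
python3 - <<'E'
from cell import *
o=get_obs();print(o["ft_torque"],o["contact_force"],o["tau"])
E
```

```text
clock: 2.98
ee_pos: [0.6071, 0.2199, 0.0125]
eef_rot: [0.983, 0.183, 0.002, 0.0]
contact_force: [-0.9, -1.4, 8.5]
gripper_width: 0.644
clock: 3.65
ee_pos: [0.6052, 0.2197, 0.0397]
eef_rot: [0.983, 0.183, -0.001, 0.0]
contact_force: [-0.0, -0.0, -1.5]
gripper_width: 0.647
[-0.03832151 -0.00131989  0.02108791] [-0.03344468 -0.03219538 -1.51744417] [ 1.20198980e-02 -7.45357633e+01  2.95159489e+01  6.85584062e-03
  1.03934543e-02 -7.42147404e-05]
```

```bash
python3 -m crank '[{"x":0,"y":0,"z":-1,"ax":0,"ay":0,"az":0,"jaw":5},{"x":0,"y":0,"z":-2,"ax":0,"ay":0,"az":0,"jaw":5},{"x":0,"y":0,"z":-2,"ax":0,"ay":0,"az":0,"jaw":5},{"x":0,"y":0,"z":-2,"ax":0,"ay":0,"az":0,"jaw":5}]'
python3 - <<'E'
from cell import *
from h import *
F=[]
for i in range(6):
    s=snapshot("scene");o=get_obs();F.append(o["contact_force"])
print(np.round(F,2),np.mean(F,0))
np.savez("s2.npz",**s);cv2.imwrite("pics/s2.png",cv2.resize(s["color"][120:300,200:440],None,fx=3,fy=3)[:,:,::-1])
P=deppts(s)
for c in blobs(masks(s)["blue"],60):
    mm=np.zeros((384,512),np.uint8);cv2.drawContours(mm,[c],-1,1,-1);q=P[(mm>0)&(s["depth"]>0)]
    print(len(q),np.round(np.median(q,0),3))
print(o["ee_pos"],o["gripper_width"])
E
```

```text
clock: 3.98
ee_pos: [0.6065, 0.22, 0.0616]
eef_rot: [0.983, 0.183, 0.001, -0.0]
contact_force: [-0.9, -1.6, -2.0]
gripper_width: 0.644
[[-0.25 -1.46 -2.27]
 [-0.5  -1.08 -0.75]
 [-0.18 -0.04 -2.26]
 [ 0.09 -0.33 -1.98]
 [ 0.55  0.88 -1.68]
 [ 0.34  0.7  -1.69]] [ 0.00890145 -0.22492025 -1.77247894]
195 [0.599 0.265 0.087]
214 [0.629 0.169 0.087]
103 [ 0.623 -0.034  0.017]
187 [0.455 0.298 0.04 ]
108 [ 0.537 -0.021  0.017]
117 [-1.057  1.029 -0.586]
1578 [ 0.382 -1.412 -0.455]
1533 [ 0.114 -1.428 -0.482]
210 [ 0.346 -0.631  0.15 ]
225 [ 0.285 -0.564  0.169]
199 [ 0.256 -0.651  0.17 ]
2857 [-1.058  0.715 -0.436]
199 [ 0.155 -0.595  0.13 ]
1985 [-1.058  0.414 -0.47 ]
394 [-1.058  0.708 -0.209]
174 [-1.058  0.455 -0.209]
1834 [-0.916 -0.667 -0.47 ]
1034 [-0.906 -1.49  -0.584]
[0.6053783  0.21970848 0.05998312] 0.6422185152379402
```

View pics/s2.png

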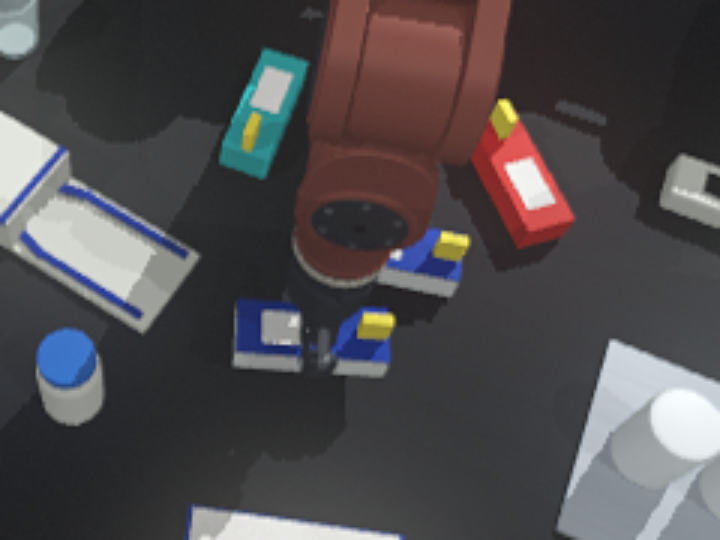

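The picture shows the cassette held level, tab at right, with its lid at 87 mm (underside 47 mm). The mean load is 1.77 N, about 180 g, so this is the light one. Put it back where it was; the near one must be the heavy one.

```bash
python3 -m crank '[{"x":0,"y":0,"z":2,"ax":0,"ay":0,"az":0,"jaw":5},{"x":0,"y":0,"z":3.5,"ax":0,"ay":0,"az":0,"jaw":5},{"x":0,"y":0,"z":4.3,"ax":0,"ay":0,"az":0,"jaw":5},{"x":0,"y":0,"z":4.7,"ax":0,"ay":0,"az":0,"jaw":5},{"x":0,"y":0,"z":4.7,"ax":0,"ay":0,"az":0,"jaw":5},{"x":0,"y":0,"z":4.7,"ax":0,"ay":0,"az":0,"jaw":6.5},{"x":0,"y":0,"z":4.7,"ax":0,"ay":0,"az":0,"jaw":8.5},{"x":0,"y":0,"z":4.7,"ax":0,"ay":0,"az":0,"jaw":8.5},{"x":0,"y":0,"z":2,"ax":0,"ay":0,"az":0,"jaw":8.5},{"x":0,"y":0,"z":-2,"ax":0,"ay":0,"az":0,"jaw":8.5},{"x":0,"y":0,"z":-5,"ax":0,"ay":0,"az":0,"jaw":8.5},{"x":0,"y":0,"z":-7,"ax":0,"ay":0,"az":0,"jaw":8.5}]' 
python3 go.py 451.5 262.3 130 12.3
```

```text
clock: 5.28
ee_pos: [0.6071, 0.2201, 0.1342]
eef_rot: [0.983, 0.183, 0.002, -0.0]
contact_force: [0.9, -0.9, -0.7]
gripper_width: 0.993
xyz cm [-12.99  -9.55   0.36] turn [ 0.0003 -0.0043  0.1543] at [0.6071 0.2201 0.1342] t 5.28 F [ 0.91 -0.9  -0.66] w 0.993
```

```bash
python3 -m crank '[{"x":-12.9,"y":-9.5,"z":-1,"ax":0,"ay":0,"az":0.154,"jaw":8.5},{"x":-12.9,"y":-9.5,"z":-1,"ax":0,"ay":0,"az":0.154,"jaw":8.5},{"x":-12.9,"y":-9.5,"z":-1,"ax":0,"ay":0,"az":0.154,"jaw":8.5},{"x":-12.9,"y":-9.5,"z":-1,"ax":0,"ay":0,"az":0.154,"jaw":8.5},{"x":-12.9,"y":-9.5,"z":-1,"ax":0,"ay":0,"az":0.154,"jaw":8.5},{"x":-12.9,"y":-9.5,"z":-1,"ax":0,"ay":0,"az":0.154,"jaw":8.5},{"x":-12.9,"y":-9.5,"z":-1,"ax":0,"ay":0,"az":0.154,"jaw":8.5}]'
python3 - <<'E'
from go import to
from cell import *
from h import *
to(451.5,262.3,7,12.3)
s=snapshot("wrist")
for c in blobs(masks(s)["yel"],30):
    u,v=cv2.minAreaRect(c)[0];print("yel",round(u),round(v),np.round(plane(s,(u,v),.076,True),4))
for c in blobs(masks(s)["blue"],1000):
    b=plane(s,c[:,0,:],.04,True)[:,:2]*1000
    print(np.round(cv2.minAreaRect(c)[0]),[np.round(q,1) for q in cv2.minAreaRect(b.astype(np.float32))])
to(451.5,262.3,7,12.3)
E
```

```text
clock: 5.87
ee_pos: [0.4519, 0.2622, 0.141]
eef_rot: [0.994, 0.108, 0.001, -0.0]
contact_force: [-0.5, 0.1, 0.2]
gripper_width: 1.0
xyz cm [-0.06 -0.02 13.4 ] turn [-0.0001 -0.0019  0.0008] at [0.4519 0.2622 0.141 ] t 5.87 F [-0.46  0.06  0.22] w 1.0
yel 407 214 [[0.5717 0.2808 0.076 ]]
yel 258 128 [[0.4372 0.3197 0.076 ]]
yel 53 89 [[0.2662 0.3244 0.076 ]]
[396. 239.] [array([599.6, 232. ]), array([ 57.2, 131. ]), np.float64(21.6)]
[258. 185.] [array([449.7, 262.3]), array([ 56.5, 150.3]), np.float64(12.4)]
xyz cm [-0.09 -0.05 13.37] turn [-0.0001 -0.0017  0.0001] at [0.4523 0.2619 0.1407] t 5.92 F [-0.31  0.21 -0.44] w 0.991
```

```bash
python3 -m crank '[{"x":-0.1,"y":0,"z":4,"ax":0,"ay":0,"az":0,"jaw":8.5},{"x":-0.1,"y":0,"z":8,"ax":0,"ay":0,"az":0,"jaw":8.5},{"x":-0.1,"y":0,"z":11,"ax":0,"ay":0,"az":0,"jaw":8.5},{"x":-0.1,"y":0,"z":12.6,"ax":0,"ay":0,"az":0,"jaw":8.5},{"x":-0.1,"y":0,"z":13.2,"ax":0,"ay":0,"az":0,"jaw":8.5},{"x":-0.1,"y":0,"z":13.2,"ax":0,"ay":0,"az":0,"jaw":7},{"x":-0.1,"y":0,"z":13.2,"ax":0,"ay":0,"az":0,"jaw":5},{"x":-0.1,"y":0,"z":13.2,"ax":0,"ay":0,"az":0,"jaw":5},{"x":-0.1,"y":0,"z":13.2,"ax":0,"ay":0,"az":0,"jaw":5},{"x":-0.1,"y":0,"z":13.2,"ax":0,"ay":0,"az":0,"jaw":5},{"x":-0.1,"y":0,"z":13.2,"ax":0,"ay":0,"az":0,"jaw":5},{"x":-0.1,"y":0,"z":13.2,"ax":0,"ay":0,"az":0,"jaw":5}]' 
python3 -m crank '[{"x":0,"y":0,"z":-1,"ax":0,"ay":0,"az":0,"jaw":5},{"x":0,"y":0,"z":-2,"ax":0,"ay":0,"az":0,"jaw":5},{"x":0,"y":0,"z":-3.5,"ax":0,"ay":0,"az":0,"jaw":5},{"x":0,"y":0,"z":-5,"ax":0,"ay":0,"az":0,"jaw":5},{"x":0,"y":0,"z":-6.5,"ax":0,"ay":0,"az":0,"jaw":5},{"x":0,"y":0,"z":-8,"ax":0,"ay":0,"az":0,"jaw":5},{"x":0,"y":0,"z":-8,"ax":0,"ay":0,"az":0,"jaw":5},{"x":0,"y":0,"z":-8,"ax":0,"ay":0,"az":0,"jaw":5},{"x":0,"y":0,"z":-8,"ax":0,"ay":0,"az":0,"jaw":5}]'
python3 - <<'E'
from cell import *
from go import to
from h import *
F=[]
for n in("top","scene","wrist"):
    s=snapshot(n);o=get_obs();F.append(o["contact_force"]);np.savez(n+"3.npz",**s)
    print(n,o["ee_pos"],o["gripper_width"])
    for k,m in masks(s).items():
        for c in blobs(m,50):
            (u,v),wh,a=cv2.minAreaRect(c)
            if n!="wrist":
                P=deppts(s);mm=np.zeros((384,512),np.uint8);cv2.drawContours(mm,[c],-1,1,-1);q=P[(mm>0)&(s["depth"]>0)]
                p=np.median(q,0)
                if p[2]>-.01 and p[0]>.35 and abs(p[1])<.4:print(k,np.round([u,v],0),len(q),np.round(p,3))
            else: print(k,np.round([u,v,*wh,a],1))
print(np.round(F,2),np.mean(F,0))
to(579.5,-19.7,100,-8.3)
E
```

```text
clock: 6.92
ee_pos: [0.4513, 0.2619, 0.0096]
eef_rot: [0.994, 0.107, 0.001, -0.0]
contact_force: [1.3, -2.0, 8.0]
gripper_width: 0.648
clock: 7.67
ee_pos: [0.4496, 0.2615, 0.0879]
eef_rot: [0.994, 0.107, -0.0, 0.0]
contact_force: [-0.3, 0.2, -5.8]
gripper_width: 0.646
top [0.44934541 0.26133314 0.08755527] 0.6442946070200016
blue [187. 219.] 275 [0.464 0.208 0.119]
blue [275. 195.] 108 [ 0.533 -0.024  0.019]
blue [280. 167.] 117 [ 0.62  -0.038  0.019]
blue [194. 171.] 863 [0.606 0.217 0.041]
yel [173. 177.] 71 [0.582 0.276 0.075]
scene [0.44930192 0.26129874 0.08744724] 0.6441218462763673
blue [220. 235.] 127 [0.733 0.009 0.109]
blue [302. 236.] 749 [0.607 0.214 0.04 ]
blue [226. 212.] 106 [ 0.623 -0.033  0.017]
blue [353. 192.] 161 [0.45  0.303 0.117]
blue [241. 192.] 107 [ 0.537 -0.024  0.018]
blue [322. 186.] 196 [0.463 0.206 0.117]
yel [322. 234.] 77 [0.588 0.277 0.072]
yel [357. 189.] 102 [0.443 0.32  0.143]
wrist [0.44933645 0.26132531 0.0874398 ] 0.6441462178755869
blue [505.6 284.9  10.6  49.   10.3]
blue [421.1 255.2  58.8 111.3   8.1]
blue [259.5 223.  224.  147.   90. ]
yel [440.3 241.6  36.2  54.3   4.4]
yel [259.5 172.5 111.   45.   90. ]
yel [21.5 90.  36.  43.  90. ]
[[-0.19  1.48 -5.12]
 [ 0.95 -0.12 -5.45]
 [ 0.45 -0.4  -5.06]] [ 0.4030619   0.3232792  -5.21175664]
xyz cm [ 6.72 30.23 -1.26] turn [0.0006 0.0016 0.3599] at [0.4493 0.2613 0.0874] t 7.82 F [ 0.45 -0.4  -5.06] w 0.644
```

The load is 5.2 N, about 530 g, so the near cassette is the heavy one. It is held level, underside at about 78 mm. Carry it over the channel.

```bash
python3 -m crank '[{"x":0.3,"y":1.5,"z":-0.5,"ax":0,"ay":0,"az":0.02,"jaw":5},{"x":0.9,"y":4,"z":-1,"ax":0,"ay":0,"az":0.05,"jaw":5},{"x":1.6,"y":7,"z":-1.3,"ax":0,"ay":0,"az":0.08,"jaw":5},{"x":2.3,"y":10.3,"z":-1.3,"ax":0,"ay":0,"az":0.12,"jaw":5},{"x":3,"y":13.6,"z":-1.3,"ax":0,"ay":0,"az":0.16,"jaw":5},{"x":3.8,"y":17,"z":-1.3,"ax":0,"ay":0,"az":0.2,"jaw":5},{"x":4.5,"y":20.3,"z":-1.3,"ax":0,"ay":0,"az":0.24,"jaw":5},{"x":5.2,"y":23.5,"z":-1.3,"ax":0,"ay":0,"az":0.28,"jaw":5},{"x":5.8,"y":26.2,"z":-1.3,"ax":0,"ay":0,"az":0.31,"jaw":5},{"x":6.3,"y":28.4,"z":-1.3,"ax":0,"ay":0,"az":0.34,"jaw":5},{"x":6.6,"y":29.8,"z":-1.3,"ax":0,"ay":0,"az":0.36,"jaw":5},{"x":6.7,"y":30.2,"z":-1.3,"ax":0,"ay":0,"az":0.36,"jaw":5}]' 
python3 -m crank '[{"x":0,"y":0,"z":0,"ax":0,"ay":0,"az":0,"jaw":5},{"x":0,"y":0,"z":0,"ax":0,"ay":0,"az":0,"jaw":5},{"x":0,"y":0,"z":0,"ax":0,"ay":0,"az":0,"jaw":5}]'
python3 - <<'E'
from cell import *
from go import to
from h import *
to(579.5,-19.7,20,-8.3)
s=snapshot("wrist");np.savez("w4.npz",**s)
ims=[s["color"]]
s=snapshot("top");np.savez("t4.npz",**s);ims.append(s["color"])
P=deppts(s)
for k,m in masks(s).items():
    for c in blobs(m,30):
        (u,v),wh,a=cv2.minAreaRect(c);mm=np.zeros((384,512),np.uint8);cv2.drawContours(mm,[c],-1,1,-1);q=P[(mm>0)&(s["depth"]>0)];p=np.median(q,0)
        if p[2]>-.01 and p[0]>.45 and abs(p[1])<.15:print(k,np.round([u,v,*wh,a],0),len(q),np.round(p,3))
# lid plane points around held cassette
q=P[(P[...,2]>.115)&(P[...,2]<.145)&(abs(P[...,0]-.58)<.06)&(abs(P[...,1]+.02)<.09)];print(len(q),np.percentile(q[:,2],[10,50,90]))
cv2.imwrite("pics/4.png",np.vstack([ims[0],np.zeros((0,512,3),np.uint8)])[:,:,::-1])
E
```

```text
clock: 8.82
ee_pos: [0.5805, -0.0212, 0.1006]
eef_rot: [0.997, -0.074, -0.0, 0.0]
contact_force: [0.6, 0.7, -5.2]
gripper_width: 0.639
clock: 9.07
ee_pos: [0.5792, -0.0178, 0.1011]
eef_rot: [0.997, -0.072, -0.001, -0.0]
contact_force: [0.0, 0.2, -5.0]
gripper_width: 0.644
xyz cm [0.07 0.18 8.11] turn [-0.0004  0.0011  0.0015] at [ 0.5792 -0.0178  0.1011] t 9.07 F [ 0.02  0.17 -4.98] w 0.644
blue [286.  85.  20.  19.  90.] 313 [ 0.878 -0.048  0.02 ]Traceback (most recent call last):
  File "<stdin>", line 14, in <module>
    return _quantile_unchecked(
        a, q, axis, out, overwrite_input, method, keepdims, weights)
    return _ureduce(a,
                    func=_quantile_ureduce_func,
    ...<5 lines>...
                    overwrite_input=overwrite_input,
                    method=method)
    r = func(a, **kwargs)
    result = _quantile(arr,
                       quantiles=q,
    ...<2 lines>...
                       out=out,
                       weights=wgt)
    slices_having_nans = np.isnan(arr[-1, ...])
                                  ~~~^^^^^^^^^
IndexError: index -1 is out of bounds for axis 0 with size 0
```

Run:
```python
from cell import *
from h import *
w=load("w4.npz");s=snapshot("scene");P=deppts(s)
q=P[(P[...,2]>.105)&(P[...,2]<.145)&(abs(P[...,0]-.58)<.06)&(abs(P[...,1]+.02)<.11)];print(len(q),np.percentile(q[:,2],[10,50,90]))
for k,m in masks(s).items():
    for c in blobs(m,30):
        mm=np.zeros((384,512),np.uint8);cv2.drawContours(mm,[c],-1,1,-1);q=P[(mm>0)&(s["depth"]>0)];p=np.median(q,0)
        if p[2]>-.01 and p[0]>.45 and abs(p[1])<.15:print(k,len(q),np.round(p,3))
a=w["color"];b=cv2.resize(s["color"][130:290,140:300],(384,384))
cv2.imwrite("pics/4.png",np.hstack([a[:,60:460],b])[:,:,::-1])
```

```text
649 [0.11687002 0.13055168 0.1336293 ]
blue 109 [0.734 0.006 0.109]
blue 104 [ 0.623 -0.033  0.018]
blue 257 [0.593 0.013 0.131]
blue 103 [ 0.581 -0.079  0.131]
yel 82 [0.593 0.041 0.162]
```

View pics/4.png

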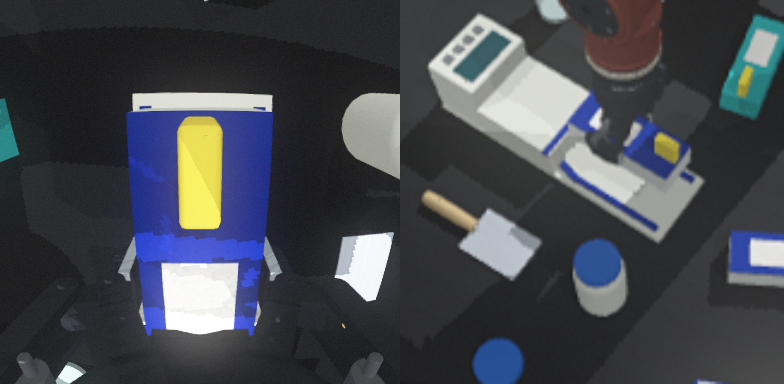

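The wrist half shows the cassette centred over the channel: box edges at 128/272, channel end corners at 133/272. The scene half shows it above the apron, tab outward. The lid is at 131 mm, so the underside is at 91 mm and it needs to go down 81 mm.

```bash
python3 -m crank '[{"x":0,"y":0.1,"z":2,"ax":0,"ay":0,"az":0,"jaw":5},{"x":0,"y":0.1,"z":4,"ax":0,"ay":0,"az":0,"jaw":5},{"x":0,"y":0.1,"z":5.5,"ax":0,"ay":0,"az":0,"jaw":5},{"x":0,"y":0.1,"z":6.7,"ax":0,"ay":0,"az":0,"jaw":5},{"x":0,"y":0.1,"z":7.4,"ax":0,"ay":0,"az":0,"jaw":5},{"x":0,"y":0.1,"z":7.8,"ax":0,"ay":0,"az":0,"jaw":5},{"x":0,"y":0.1,"z":8.1,"ax":0,"ay":0,"az":0,"jaw":5},{"x":0,"y":0.1,"z":8.1,"ax":0,"ay":0,"az":0,"jaw":5}]'; python3 go.py 579.5 -19.7 20 -8.3
```

```text
clock: 9.88
ee_pos: [0.5799, -0.0199, 0.0203]
eef_rot: [0.997, -0.072, 0.0, -0.0]
contact_force: [0.0, -0.1, -5.0]
gripper_width: 0.646
xyz cm [-0.04 -0.02  0.03] turn [-0.     -0.0001  0.0002] at [ 0.5799 -0.0199  0.0203] t 9.88 F [ 0.04 -0.1  -5.01] w 0.646
```

```bash
python3 -m crank '[{"x":0,"y":0,"z":0.2,"ax":0,"ay":0,"az":0,"jaw":5},{"x":0,"y":0,"z":0.3,"ax":0,"ay":0,"az":0,"jaw":5},{"x":0,"y":0,"z":0.3,"ax":0,"ay":0,"az":0,"jaw":5}]'
```

```text
clock: 10.13
ee_pos: [0.5804, -0.0201, 0.0197]
eef_rot: [0.997, -0.072, 0.001, 0.0]
contact_force: [-6.7, 0.9, 15.7]
gripper_width: 0.643
```

```bash
python3 -m crank '[{"x":0,"y":0,"z":-0.2,"ax":0,"ay":0,"az":0,"jaw":5},{"x":0,"y":0,"z":-0.2,"ax":0,"ay":0,"az":0,"jaw":6.2},{"x":0,"y":0,"z":-0.2,"ax":0,"ay":0,"az":0,"jaw":6.5},{"x":0,"y":0,"z":-0.3,"ax":0,"ay":0,"az":0,"jaw":6.8},{"x":0,"y":0,"z":-0.5,"ax":0,"ay":0,"az":0,"jaw":8.5},{"x":0,"y":0,"z":-1,"ax":0,"ay":0,"az":0,"jaw":8.5},{"x":0,"y":0,"z":-2,"ax":0,"ay":0,"az":0,"jaw":8.5},{"x":0,"y":0,"z":-5,"ax":0,"ay":0,"az":0,"jaw":8.5},{"x":0,"y":0,"z":-9,"ax":0,"ay":0,"az":0,"jaw":8.5},{"x":0,"y":0,"z":-12,"ax":0,"ay":0,"az":0,"jaw":8.5},{"x":0,"y":-4,"z":-12,"ax":0,"ay":0,"az":0,"jaw":8.5},{"x":0,"y":-5.8,"z":-12,"ax":0,"ay":0,"az":0,"jaw":8.5}]'
python3 - <<'E'
from cell import *
from go import to
from h import *
to(587.9,37.7,140,-8.3)
w=snapshot("wrist");np.savez("w5.npz",**w)
for c in blobs(masks(w)["yel"],30):
    u,v=cv2.minAreaRect(c)[0];b=plane(w,c[:,0,:],.086,True)[:,:2]*1000;print("yel",round(u),round(v),[np.round(q,1) for q in cv2.minAreaRect(b.astype(np.float32))])
for c in blobs(masks(w)["blue"],500):
    for z in(.05,.018):
        b=plane(w,c[:,0,:],z,True)[:,:2]*1000
        print(z,np.round(cv2.minAreaRect(c)[0]),[np.round(q,1) for q in cv2.minAreaRect(b.astype(np.float32))])
s=snapshot("scene");np.savez("s5.npz",**s);P=deppts(s)
for k,m in masks(s).items():
    for c in blobs(m,30):
        mm=np.zeros((384,512),np.uint8);cv2.drawContours(mm,[c],-1,1,-1);q=P[(mm>0)&(s["depth"]>0)];p=np.median(q,0)
        if p[2]>-.01 and p[0]>.45 and abs(p[1])<.15:print(k,len(q),np.round(p,3),np.percentile(q[:,2],[5,95]))
b=cv2.resize(s["color"][130:290,140:300],(384,384))
cv2.imwrite("pics/5.png",np.hstack([w["color"][:,60:460],b])[:,:,::-1])
E
```

```text
clock: 11.13
ee_pos: [0.5903, 0.0388, 0.1409]
eef_rot: [0.997, -0.073, 0.003, -0.001]
contact_force: [-0.3, 0.8, -0.6]
gripper_width: 0.995
xyz cm [-0.22  0.14  0.09] turn [-0.0015 -0.0056 -0.0014] at [0.5903 0.0388 0.1409] t 11.13 F [-0.27  0.83 -0.63] w 0.995
yel 258 206 [array([588.2,  43.1]), array([37.4, 11. ]), np.float64(81.5)]
yel 53 196 [array([418.2,  76.1]), array([53. , 13.3]), np.float64(9.9)]
0.05 [464. 216.] [array([802.6, -19.1]), array([ 75.4, 137.9]), np.float64(62.0)]
0.018 [464. 216.] [array([830.4, -37.9]), array([ 85.7, 156.8]), np.float64(62.0)]
0.05 [258. 242.] [array([579. , -14.6]), array([158.8,  85.3]), np.float64(81.5)]
0.018 [258. 242.] [array([576.2, -32.8]), array([180.5,  96.9]), np.float64(81.5)]
0.05 [269.  19.] [array([617.8, 181.6]), array([53.8, 66.3]), np.float64(21.3)]
0.018 [269.  19.] [array([620.2, 190.3]), array([61.2, 75.3]), np.float64(21.3)]
blue 102 [0.732 0.005 0.11 ] [-0.00058985  0.11228087]
blue 105 [ 0.623 -0.033  0.017] [0.01393679 0.02131087]
blue 300 [ 0.597 -0.046  0.05 ] [0.0196812  0.05296595]
yel 61 [0.594 0.041 0.082] [0.06128044 0.08705627]
```

View pics/5.png

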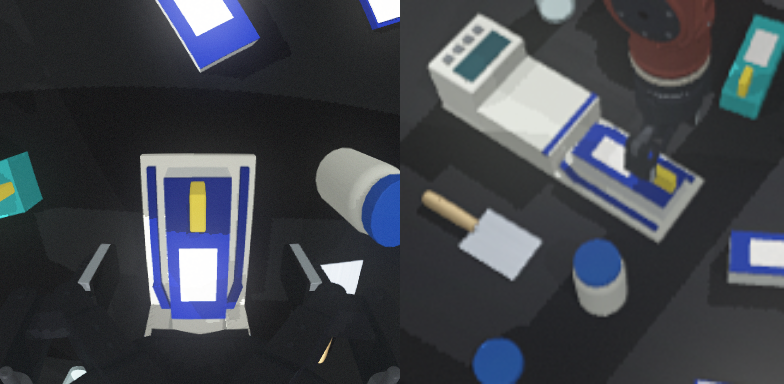

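The picture shows the cassette lying flat in the channel (lid at 50 mm), centred between the rails, gripper open and clear. The tab at wrist pixel (258,206) gives about (588, 39) mm, aligned at −98.5°. Now grip the tab.

```bash
python3 -m crank '[{"x":-0.2,"y":0,"z":3,"ax":0,"ay":0,"az":0,"jaw":8.5},{"x":-0.2,"y":0,"z":6,"ax":0,"ay":0,"az":0,"jaw":7},{"x":-0.2,"y":0,"z":7.8,"ax":0,"ay":0,"az":0,"jaw":5},{"x":-0.2,"y":0,"z":8.4,"ax":0,"ay":0,"az":0,"jaw":3},{"x":-0.2,"y":0,"z":8.4,"ax":0,"ay":0,"az":0,"jaw":3},{"x":-0.2,"y":0,"z":8.4,"ax":0,"ay":0,"az":0,"jaw":3},{"x":-0.2,"y":0,"z":8.4,"ax":0,"ay":0,"az":0,"jaw":3}]'; python3 go.py 588 39 56 -8.4
```

```text
clock: 11.82
ee_pos: [0.5874, 0.0372, 0.0549]
eef_rot: [0.997, -0.073, 0.001, 0.0]
contact_force: [0.5, 0.6, 0.5]
gripper_width: 0.348
xyz cm [ 0.04 -0.19 -0.11] turn [-0.0001 -0.0023  0.0014] at [0.5874 0.0372 0.0549] t 11.82 F [0.5  0.56 0.55] w 0.348
```

```bash
python3 -m crank '[{"x":0,"y":-0.1,"z":-0.1,"ax":0,"ay":0,"az":0,"jaw":1.8},{"x":0,"y":-0.1,"z":-0.1,"ax":0,"ay":0,"az":0,"jaw":0.8},{"x":0,"y":-0.1,"z":-0.1,"ax":0,"ay":0,"az":0,"jaw":0.8},{"x":0,"y":-0.1,"z":-0.1,"ax":0,"ay":0,"az":0,"jaw":0.8},{"x":0,"y":-0.1,"z":-0.1,"ax":0,"ay":0,"az":0,"jaw":0.8},{"x":0,"y":-0.1,"z":-0.1,"ax":0,"ay":0,"az":0,"jaw":0.8}]'; python3 go.py 570.7 -80.1 57 -8.4
```

```text
clock: 12.32
ee_pos: [0.5877, 0.0385, 0.0559]
eef_rot: [0.997, -0.072, 0.002, -0.0]
contact_force: [1.6, -0.1, 7.0]
gripper_width: 0.131
xyz cm [ 0.03 11.98 -0.12] turn [-0.0003 -0.003   0.0018] at [0.5877 0.0385 0.0559] t 12.32 F [ 1.59 -0.15  6.99] w 0.131
```

```bash
python3 -m crank '[{"x":0,"y":0.2,"z":-0.2,"ax":0,"ay":0,"az":0,"jaw":0.8},{"x":0,"y":0.7,"z":-0.2,"ax":0,"ay":0,"az":0,"jaw":0.8},{"x":0,"y":1.2,"z":-0.2,"ax":0,"ay":0,"az":0,"jaw":0.8},{"x":0,"y":1.7,"z":-0.2,"ax":0,"ay":0,"az":0,"jaw":0.8},{"x":0,"y":2.2,"z":-0.2,"ax":0,"ay":0,"az":0,"jaw":0.8},{"x":0,"y":2.7,"z":-0.2,"ax":0,"ay":0,"az":0,"jaw":0.8},{"x":0,"y":3.2,"z":-0.2,"ax":0,"ay":0,"az":0,"jaw":0.8},{"x":0,"y":3.6,"z":-0.2,"ax":0,"ay":0,"az":0,"jaw":0.8},{"x":0,"y":4,"z":-0.2,"ax":0,"ay":0,"az":0,"jaw":0.8},{"x":0,"y":4,"z":-0.2,"ax":0,"ay":0,"az":0,"jaw":0.8}]'; python3 go.py 570.7 -80.1 57 -8.4
```

```text
clock: 13.15
ee_pos: [0.5804, -0.002, 0.0562]
eef_rot: [0.997, -0.073, -0.0, 0.0]
contact_force: [0.1, -0.4, -4.4]
gripper_width: 0.13
xyz cm [ 0.18  7.87 -0.08] turn [0.0005 0.0002 0.0008] at [ 0.5804 -0.002   0.0562] t 13.15 F [ 0.13 -0.44 -4.44] w 0.13
```

```bash
python3 -m crank '[{"x":0.1,"y":0.2,"z":0.1,"ax":0,"ay":0,"az":0,"jaw":0.8},{"x":0.1,"y":0.6,"z":0.1,"ax":0,"ay":0,"az":0,"jaw":0.8},{"x":0.1,"y":1,"z":0.1,"ax":0,"ay":0,"az":0,"jaw":0.8},{"x":0.1,"y":1.4,"z":0.1,"ax":0,"ay":0,"az":0,"jaw":0.8},{"x":0.1,"y":1.8,"z":0.1,"ax":0,"ay":0,"az":0,"jaw":0.8},{"x":0.1,"y":2.2,"z":0.1,"ax":0,"ay":0,"az":0,"jaw":0.8},{"x":0.1,"y":2.6,"z":0.1,"ax":0,"ay":0,"az":0,"jaw":0.8},{"x":0.1,"y":3,"z":0.1,"ax":0,"ay":0,"az":0,"jaw":0.8},{"x":0.1,"y":3.4,"z":0.1,"ax":0,"ay":0,"az":0,"jaw":0.8},{"x":0.1,"y":3.8,"z":0.1,"ax":0,"ay":0,"az":0,"jaw":0.8},{"x":0.1,"y":4,"z":0.1,"ax":0,"ay":0,"az":0,"jaw":0.8},{"x":0.1,"y":4,"z":0.1,"ax":0,"ay":0,"az":0,"jaw":0.8}]'; python3 go.py 570.7 -80.1 57 -8.4
```

```text
clock: 14.15
ee_pos: [0.5764, -0.0412, 0.0558]
eef_rot: [0.997, -0.073, 0.001, -0.0]
contact_force: [0.8, 2.8, 4.8]
gripper_width: 0.13
xyz cm [ 0.    3.93 -0.12] turn [-0.0001 -0.0013  0.0013] at [ 0.5764 -0.0412  0.0558] t 14.15 F [0.84 2.8  4.83] w 0.13
```

```bash
python3 -m crank '[{"x":0,"y":0.3,"z":-0.1,"ax":0,"ay":0,"az":0,"jaw":0.8},{"x":0,"y":0.7,"z":-0.1,"ax":0,"ay":0,"az":0,"jaw":0.8},{"x":0,"y":1.1,"z":-0.1,"ax":0,"ay":0,"az":0,"jaw":0.8},{"x":0,"y":1.5,"z":-0.1,"ax":0,"ay":0,"az":0,"jaw":0.8},{"x":0,"y":1.9,"z":-0.1,"ax":0,"ay":0,"az":0,"jaw":0.8},{"x":0,"y":2.3,"z":-0.1,"ax":0,"ay":0,"az":0,"jaw":0.8},{"x":0,"y":2.6,"z":-0.1,"ax":0,"ay":0,"az":0,"jaw":0.8},{"x":0,"y":2.9,"z":-0.1,"ax":0,"ay":0,"az":0,"jaw":0.8},{"x":0,"y":3.2,"z":-0.1,"ax":0,"ay":0,"az":0,"jaw":0.8},{"x":0,"y":3.4,"z":-0.1,"ax":0,"ay":0,"az":0,"jaw":0.8},{"x":0,"y":3.4,"z":-0.1,"ax":0,"ay":0,"az":0,"jaw":0.8}]'; python3 go.py 570.7 -80.1 57 -8.4
```

```text
clock: 15.07
ee_pos: [0.5708, -0.0749, 0.0562]
eef_rot: [0.997, -0.073, -0.0, 0.0]
contact_force: [-0.8, -0.6, -4.5]
gripper_width: 0.129
xyz cm [ 0.07  0.51 -0.08] turn [0.0004 0.0001 0.0012] at [ 0.5708 -0.0749  0.0562] t 15.07 F [-0.81 -0.59 -4.54] w 0.129
```

```bash
python3 -m crank '[{"x":0,"y":0.1,"z":0.05,"ax":0,"ay":0,"az":0,"jaw":0.8},{"x":0,"y":0.2,"z":0.05,"ax":0,"ay":0,"az":0,"jaw":0.8},{"x":0,"y":0.3,"z":0.05,"ax":0,"ay":0,"az":0,"jaw":0.8},{"x":0,"y":0.4,"z":0.05,"ax":0,"ay":0,"az":0,"jaw":0.8},{"x":0,"y":0.5,"z":0.05,"ax":0,"ay":0,"az":0,"jaw":0.8},{"x":0,"y":0.5,"z":0.05,"ax":0,"ay":0,"az":0,"jaw":0.8}]';  python3 -m crank '[{"x":0,"y":0.1,"z":0,"ax":0,"ay":0,"az":0,"jaw":0.8},{"x":0,"y":0.2,"z":0,"ax":0,"ay":0,"az":0,"jaw":0.8},{"x":0,"y":0.2,"z":0,"ax":0,"ay":0,"az":0,"jaw":0.8}]'
```

```text
clock: 15.57
ee_pos: [0.5703, -0.0795, 0.0559]
eef_rot: [0.997, -0.072, 0.0, 0.0]
contact_force: [0.6, 0.7, -2.2]
gripper_width: 0.129
clock: 15.82
ee_pos: [0.5704, -0.0801, 0.0561]
eef_rot: [0.997, -0.072, 0.001, -0.001]
contact_force: [2.5, 8.9, -0.6]
gripper_width: 0.13
```

```bash
python3 -m crank '[{"x":0,"y":0.1,"z":0,"ax":0,"ay":0,"az":0,"jaw":0.8},{"x":0,"y":0.2,"z":0,"ax":0,"ay":0,"az":0,"jaw":0.8},{"x":0,"y":0.2,"z":0,"ax":0,"ay":0,"az":0,"jaw":0.8}]'
```

```text
clock: 16.07
ee_pos: [0.5705, -0.0802, 0.0563]
eef_rot: [0.997, -0.071, 0.001, -0.003]
contact_force: [4.3, 17.3, 2.1]
gripper_width: 0.127
```

It is against the stop: 17 N with no movement, tab at y = −80.2 mm against the predicted −80.1 mm. Relax, let go and withdraw upward.

```bash
python3 -m crank '[{"x":0,"y":-0.2,"z":0,"ax":0,"ay":0,"az":0,"jaw":0.8},{"x":0,"y":-0.2,"z":0,"ax":0,"ay":0,"az":0,"jaw":2},{"x":0,"y":-0.2,"z":0,"ax":0,"ay":0,"az":0,"jaw":4},{"x":0,"y":-0.2,"z":0,"ax":0,"ay":0,"az":0,"jaw":4},{"x":0,"y":-0.2,"z":-1,"ax":0,"ay":0,"az":0,"jaw":4},{"x":0,"y":-0.2,"z":-4,"ax":0,"ay":0,"az":0,"jaw":4},{"x":0,"y":-0.2,"z":-8,"ax":0,"ay":0,"az":0,"jaw":4},{"x":0,"y":-4,"z":-11,"ax":0,"ay":0,"az":0,"jaw":4},{"x":0,"y":-8,"z":-12,"ax":0,"ay":0,"az":0,"jaw":4},{"x":0,"y":-11,"z":-12,"ax":0,"ay":0,"az":0,"jaw":4},{"x":0,"y":-13,"z":-12,"ax":0,"ay":0,"az":0,"jaw":4},{"x":0,"y":-13,"z":-12,"ax":0,"ay":0,"az":0,"jaw":4}]'
python3 - <<'E'
from cell import *
from h import *
w=snapshot("wrist")
for c in blobs(masks(w)["yel"],30):
    u,v=cv2.minAreaRect(c)[0];b=plane(w,c[:,0,:],.086,True)[:,:2]*1000;print("yel",round(u),round(v),[np.round(q,1) for q in cv2.minAreaRect(b.astype(np.float32))])
s=snapshot("scene");P=deppts(s);P0=deppts(load("scene0.npz"))
for k,m in masks(s).items():
    for c in blobs(m,30):
        mm=np.zeros((384,512),np.uint8);cv2.drawContours(mm,[c],-1,1,-1);q=P[(mm>0)&(s["depth"]>0)];p=np.median(q,0)
        if p[2]>-.01 and p[0]>.35 and abs(p[1])<.35:print(k,len(q),np.round(p,3),np.round(np.percentile(q[:,2],[5,95]),3))
o=get_obs();print(o["contact_force"],o["ee_pos"],o["clock"])
cv2.imwrite("pics/6.png",np.hstack([w["color"][:,60:460],cv2.resize(s["color"][130:290,140:300],(384,384))])[:,:,::-1])
E
```

```text
clock: 17.07
ee_pos: [0.589, 0.0488, 0.1772]
eef_rot: [0.997, -0.071, 0.001, -0.0]
contact_force: [0.0, 0.6, -0.1]
gripper_width: 0.466
yel 258 305 [array([569.9, -66.7]), array([51.1, 11.4]), np.float64(82.3)]
yel 77 192 [array([414.7,  76.5]), array([50. , 14.6]), np.float64(6.8)]
blue 136 [0.73  0.008 0.109] [-0.     0.112]
blue 742 [0.608 0.214 0.04 ] [0.035 0.043]
blue 107 [ 0.623 -0.034  0.017] [0.015 0.02 ]
blue 84 [ 0.585 -0.091  0.049] [0.047 0.052]
blue 116 [ 0.543 -0.02   0.019] [0.014 0.227]
yel 76 [0.588 0.277 0.071] [0.035 0.077]
yel 65 [ 0.575 -0.078  0.081] [0.06  0.087]
yel 47 [0.407 0.072 0.073] [0.05  0.079]
[ 0.30640792 -0.56795956 -0.00353014] [0.58843176 0.04560655 0.1764403 ] 17.1667
```

View pics/6.png

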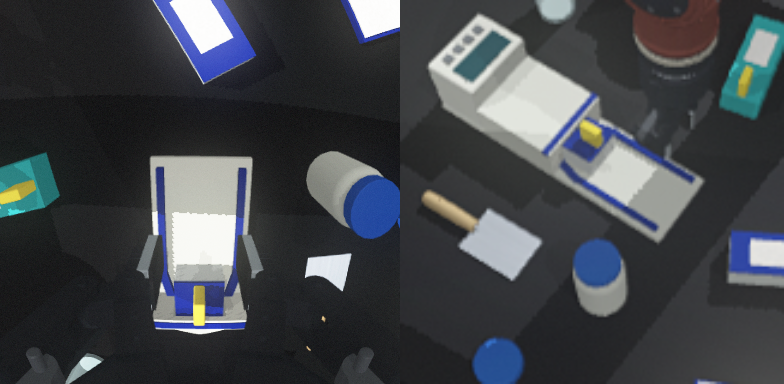

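The picture shows the heavy cassette under the hood with only its rear end and tab outside (scene crop (590,133)). The jar and spatula are where they were, and the gripper is clear. The scene tab moved from y = 41 to −78 mm, which is the 119 mm expected.

```bash
python3 -c "
from cell import *
print(hand_in())"
```

```text
the job is handed in; nothing more can be done
None
```

The heavy cassette is fully home in the reader, and I handed the job in at about 17 s of the 64 s allowed. No verdict is reported.

- **Finding the heavy one:** I lifted both. The far cassette read 1.8 N (about 180 g), so I set it back where it was. The near one read 5.2 N (about 530 g).
- **Loading:** I set the heavy cassette flat on the apron, tab outward, let go, and saw it lying level and centred between the rails. I then took it by the tab and slid it in.
- **At the stop:** It stopped against 17 N with no movement. The tab was at y = −80.2 mm against the predicted −80.1 mm, and the camera showed 119 mm of travel, as expected.
- **Last look:** The light cassette lies flat at its old place, lid at 40 mm, and the gripper touches nothing. The jar and spatula stand where they were. I did not measure the beaker again, but no move went near it.
- **Disagreements:** My last wrist-camera tab fit put the tab centre about 13 mm off, at y = −66.7 mm. It also included the tab's side face (51 mm long instead of 30), so I relied on the scene depth and the stop force. The force at set-down on the apron was a brief 16 N.

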